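Roll the sample vial onto the reading line

TASK

A capped glass sample vial lies on the soft viewing mat, to one side of the dark line across the middle of the mat. With the fingertips, push the top of the vial sideways so that it rolls over and over across the mat and comes to rest lying lengthwise along the line, the line running underneath its middle. Do not pick it up or drag it along without rolling, and leave everything else where it stands.

Things in the scene. Friction and masses are not known exactly. Their poses are not given: they have to be found in the camera images.
- mat: thin grey mat fixed to the worktop, 116 mm (its x) x 320 mm (its y) x 3 mm; origin at the centre of its underside, z up, top face 3 mm above it. The dark reading line, 4 mm wide, 104 mm long, flush with the top, runs along the mat's x axis through its centre (y = 0). Only the vial and the amber dropper bottle are on it. Its y axis lies along world y within 0.25 rad
- vial: clear glass vial with a black cap, a cylinder 22 mm across (radius 11.2 mm), 58 mm long, 30 g, lying on the mat left or right of the line (50 to 85 mm from it), parallel to it within 0.12 rad; axis 11.2 mm above the mat's top. Origin at the centre of its base, z along its axis towards the cap; the frame rolls with it. A tip dragged over its top rolls it half as far as the tip moves; let go, it stops within a few mm
- vial_mid (a point): point on the vial's axis half way along its 58 mm length
- dropper: amber dropper bottle standing upright on the mat, on the other side of the line from the vial, 33 mm across, 63 mm high; origin under its centre. Not to be disturbed
- stopper: black rubber stopper standing on the worktop just past the left end of the mat, 36 mm across, 32 mm high; origin under its centre. Not to be disturbed
- buffer_bottle: white bottle with a screw cap standing to the right of the mat, 43 mm across, 99 mm high; origin under its centre. Not to be disturbed
- timer: flat white bench timer on the right, 64 x 64 x 21 mm; origin under its centre. Not to be disturbed
- tape: roll of tape lying flat on the left, 88 mm across, 18 mm high; origin under its centre. Not to be disturbed
- calculator: pocket calculator lying far left, 118 x 72 x 14 mm; origin under its centre. Not to be disturbed
- wash: wash bottle with bent spout standing on the right at the back, 70 x 82 x 259 mm; origin under its centre. Not to be disturbed

How it is judged:
By the outcome, as a careful person would: the job done as asked, in the order asked, and still so for the second after the job is handed in, with the robot touching nothing.
It also fails if it takes over 48 s, if anything falls off the work surface, if the arm or the gripper's body presses on something with over 40 N, if the wrist force passes 120 N, or if a joint passes its speed limit or range.

ROBOT

A 7-joint arm with a two-finger parallel gripper is mounted at the origin on a cart in front of the work surface, level with it; the furniture and walls round the work are solid. World frame = base frame: x ahead of the robot, y to its left, z up, the work surface at z = 0. Lengths are in mm, angles in rad, forces in N, time in s.
With the tool pointing down it reaches from about 400 to 875 mm from the base axis. Payload 4.4 kg.
Tool frame: the origin (TCP) lies at the very end of the fingers, on their centre line; the grasp point (between the pads) lies 19 mm behind it; y points along the fingers, x is the direction in which the jaws open and shut, and the axes are right-handed (so a half turn about y gives the same grasp; the last joint's range is limited). The gripper opens to 85 mm and grips with 20 to 120 N. Pads are 22 mm wide; open, the fingers measure 114 mm over their backs; the gripper's body (76 mm by 85 mm) begins 54 mm behind the grasp point. The pads swing forward as they close: fully open they stand 13 mm farther back than shut.
Start: joints at [1.257, 0.628, 0.038, 1.517, -0.027, 0.996, -0.02], TCP at [159.454, -630.153, 231.313] pointing down, gripper open.
Joint ranges: [-3.06, 3.06], [-0.37, 2.12], [-1.25, 1.32], [0.18, 2.47], [-1.1, 4.24], [0.23, 1.98], [-2.94, 2.94]. Speed limits (rad/s): [2.57, 2.57, 3.14, 3.14, 3.14, 3.14, 3.14].

INTERFACE

Orientations are given as [roll, pitch, yaw] about the fixed x, y, z axes, in that order (R = Rz(yaw) Ry(pitch) Rx(roll)).
In Python, from cell import readout, eyes, finish_job gives the robot as it stands. The module is installed in compiled form; this text tells all that it offers.
- The arm moves only by the tool apply_moves, never from a script. Its argument "commands" is a list that holds one entry, the list of rows, each a list of 6 numbers: the shift along the tool's x, y, z in units of 0.04 m (1.0 is 0.04 m), then the turn, a rotation vector about the tool's x, y, z in units of 5 degrees (1.0 is 5 degrees). A call has 1 to 8 rows; each row shifts and turns the pose as measured when the row begins, along the tool's axes as they then stand; what a row does not reach is not made up. A row lasts 1/12 s, in which the tool goes at most 41.7 mm and 7.16 degrees, less where a joint would pass 70% of its speed; a pose out of reach is approached as far as the arm can. A call with a number of a shift or a turn outside -1 to 1 is refused whole. A call with a gripper value outside its range is refused whole. "claw" is the finger opening in mm, from 0 to 85.4, set as the call begins (left out, the last holds). The fingers move at their own pace and stop on an object; the grip force is fixed at half the most. Time passes only in rows, so rows that do not move let the fingers close. It gives the time, the measured TCP pose, the force and the opening at its end, in the units of the state.
- readout.read_state(): the state, without advancing time (a new reading comes with each control period).
- eyes.get_image(name): name is "scene" or "top" or "wrist"; returns a dict with "image" (400x640x3 uint8, red, green, blue), "mtx" (3x3 intrinsics, pixels), "k1" (the pictures are not rectified: a ray, as slopes to the right and down, at radius r is drawn at 1 + k1 r^2 times it, then the intrinsics apply), "rvec" (rotation vector, rad) and "tvec" (3), from world to camera coordinates, as OpenCV has them. Camera axes: x right, y down, z forward; pixel columns grow to the right and rows downward; lengths in mm; the calibration is good to about 2 mm. A picture is of the moment at which its call begins. There is no depth.
- finish_job(): hands the job in, once; it reports no verdict.
The state is a dict: "clock": time; "qpos": joint angles; "qd": joint speeds; "tau": joint torques, N m; "eef_pos": TCP position; "tool_rot": TCP orientation; "force": force on the tool from outside, world axes, zero at the start; "torque": the same for the moment, N m; "width": finger opening in mm.
Only numpy, scipy, OpenCV 4.12 (cv2) and the standard library are available. Lean on these libraries where they do the work, as an engineer would, in place of code of your own. Each camera call takes 0.05 s, during which the arm holds its last target. There are 200 camera calls.

## Working session

There is one attempt and no reset: what is moved stays moved. The work goes in short steps, Python scripts to look and compute and a tool call to move; the robot and the scene stay as the last step left them, time stands still between calls to the robot, and variables do not carry over. Pictures are saved under pics/ and viewed, about 8 in all and at most 12, crops included, and the job is handed in when it is done.

Besides the shell and the picture viewer there is one more tool, called after ">>>" by a JSON object that holds its "method" and its "body", one argument or row to a line. apply_moves: Moves the arm, as the interface text tells. Shifts and turns lie within -1 to 1; 1 stands for 0.04 m of shift or 5 degrees of turn. Its arguments: {"type":"object","properties":{"commands":{"type":"array"},"claw":{"type":"number"}},"required":["commands"]}

```bash
mkdir -p pics
cat > h.py <<'E'
import numpy as np, cv2
from cell import readout, eyes
def snap(n,f=None):
    d=eyes.get_image(n); 
    if f: cv2.imwrite('pics/'+f,d['image'][:,:,::-1])
    return d
def ray(d,u,v):
    K=d['mtx'];x=(u-K[0][2])/K[0][0];y=(v-K[1][2])/K[1][1]
    rd=np.hypot(x,y);r=rd
    for _ in range(30): r=rd/(1+d['k1']*r*r)
    s=r/rd if rd>0 else 1
    R=cv2.Rodrigues(np.array(d['rvec'],float))[0];t=np.array(d['tvec'],float).ravel()
    return -R.T@t, R.T@np.array([x*s,y*s,1])
def onz(d,u,v,z):
    o,a=ray(d,u,v); return o+a*(z-o[2])/a[2]
def proj(d,P):
    R=cv2.Rodrigues(np.array(d['rvec'],float))[0];c=R@np.array(P,float)+np.array(d['tvec'],float).ravel()
    x,y=c[:2]/c[2];s=1+d['k1']*(x*x+y*y);K=d['mtx']
    return np.array([K[0][0]*x*s+K[0][2],K[1][1]*y*s+K[1][2]])
def tri(a,b):
    (o,p),(q,r)=a,b
    p=p/np.linalg.norm(p);r=r/np.linalg.norm(r)
    s=np.linalg.lstsq(np.c_[p,-r],q-o,rcond=None)[0]
    A,B=o+p*s[0],q+r*s[1]; return (A+B)/2,np.linalg.norm(A-B)
E
python3 - <<'E'
from h import *
s=readout.read_state();print(s['eef_pos'],s['tool_rot'],s['clock'],s['width'])
t=snap('top','top1.png');c=snap('scene','sc1.png')
for d in(t,c): print(ray(d,320,200),d['mtx'][0])
E
```

```text
[ 159.30005481 -629.527698    230.38882708] [-1.5708479   0.00190597 -1.32297704] 0.0 85.17248393919041
(array([ 373.87006454,  135.96382595, 1589.18712925]), array([ 0.14819892, -0.00394017, -0.98912549])) [453.61544843   0.         318.92141825]
(array([ -503.79931095, -1158.34656571,  1117.56508303]), array([ 0.53078146,  0.64879959, -0.54532338])) [484.77361399   0.         323.28028939]
```

View pics/top1.png

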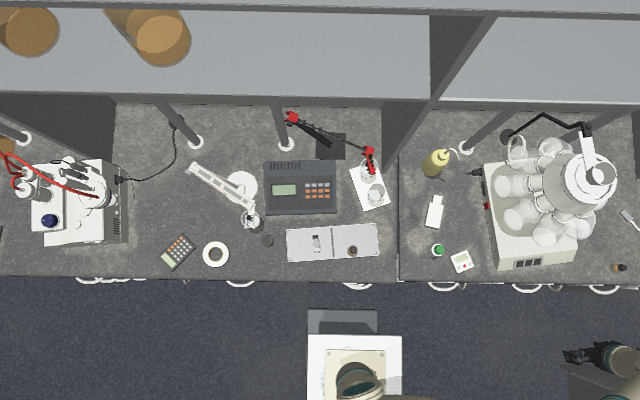

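View pics/sc1.png

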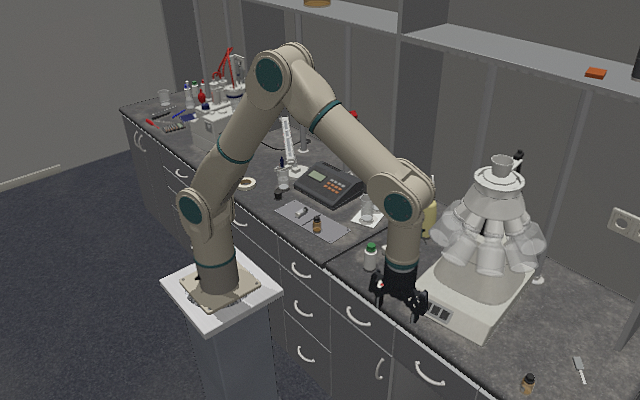

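Run:
```python
from h import *
t=cv2.imread('pics/top1.png')[210:275,225:395];c=cv2.imread('pics/sc1.png')[180:250,260:370]
a=cv2.resize(t,(780,300),interpolation=cv2.INTER_CUBIC);b=cv2.resize(c,(471,300),interpolation=cv2.INTER_CUBIC)
o=np.zeros((600,780,3),np.uint8);o[:300]=a;o[300:,:471]=b;cv2.imwrite('pics/crop1.png',o)
d=snap('top')
for n,uv,z in[('mid',(316,243),14),('drop',(352,250),63),('line top',(332,225),3),('line bot',(332,260),3),('stop',(267,240),32),('c1',(286.5,228),3),('c2',(378,224),3),('c3',(289,262),3),('c4',(379,258),3)]:print(n,onz(d,*uv,z).round(0))
```

```text
mid [459. 141.  14.]
drop [435.  19.  63.]
line top [524.  86.   3.]
line bot [402.  84.   3.]
stop [465. 309.  32.]
c1 [510. 245.   3.]
c2 [530. -76.   3.]
c3 [392. 233.   3.]
c4 [412. -80.   3.]
```

View pics/crop1.png

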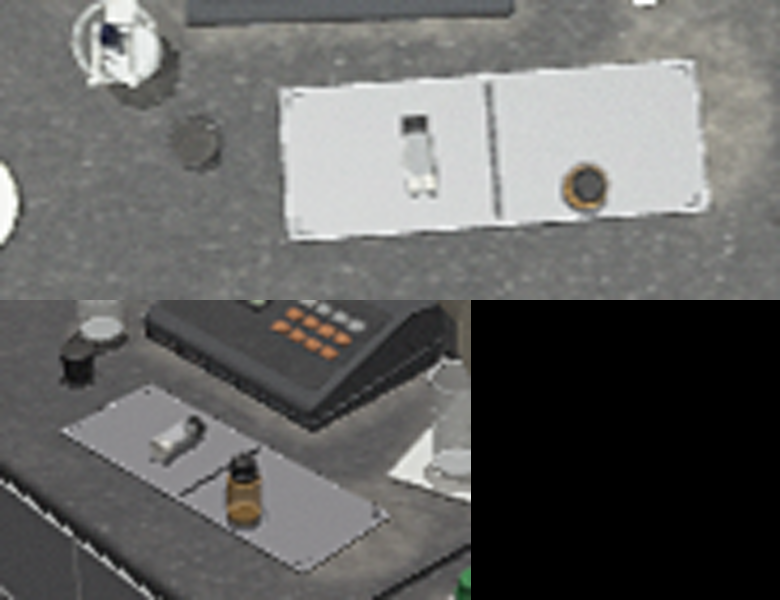

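>>> {"method": "apply_moves", "body": {
  "commands": [
    [[-0.6,0,0.28,0,0,0],[-0.6,0,0.28,0,0,0],[-0.6,0,0.28,0,0,0],[-0.6,0,0.28,0,0,0],[-0.6,0,0.28,0,0,0],[-0.6,0,0.28,0,0,0],[-0.6,0,0.28,0,0,0],[-0.6,0,0.28,0,0,0]]
  ],
  "claw": 0
}}

```text
clock: 0.82
eef_pos: [197.1, -417.3, 226.9]
tool_rot: [-1.574, 0.001, -1.331]
force: [-0.2, 0.3, -0.2]
width: -0.2
```

>>> {"method": "apply_moves", "body": {
  "commands": [
    [[-0.34,0,0.54,0,0.27,0],[-0.34,0,0.54,0,0.27,0],[-0.34,0,0.54,0,0.27,0],[-0.34,0,0.54,0,0.27,0],[-0.34,0,0.54,0,0.27,0],[-0.34,0,0.54,0,0.27,0],[-0.34,0,0.54,0,0.27,0],[-0.34,0,0.54,0,0.27,0]]
  ]
}}

```text
clock: 1.48
eef_pos: [351.4, -272.9, 226.3]
tool_rot: [-1.578, 0.004, -1.534]
force: [0.7, -0.4, 0.6]
width: 0.0
```

>>> {"method": "apply_moves", "body": {
  "commands": [
    [[-0.61,0,0.2,0,0,0],[-0.61,0,0.2,0,0,0],[-0.61,0,0.2,0,0,0],[-0.61,0,0.2,0,0,0],[-0.61,0,0.2,0,0,0],[-0.61,0,0.2,0,0,0],[-0.61,0,0.2,0,0,0],[-0.61,0,0.2,0,0,0]]
  ]
}}

```text
clock: 2.15
eef_pos: [413.9, -67.2, 226.2]
tool_rot: [-1.575, 0.002, -1.535]
force: [0.8, -0.0, 0.3]
width: -0.1
```

>>> {"method": "apply_moves", "body": {
  "commands": [
    [[-0.6,0,0.12,0,0,0],[-0.6,0,0.12,0,0,0],[-0.6,0,0.12,0,0,0],[-0.6,0,0.12,0,0,0],[-0.6,0,0.12,0,0,0],[-0.6,0,0.12,0,0,0],[-0.5,0,0.1,0,0,0],[0,0,0,0,0,0]]
  ]
}}

```text
clock: 2.82
eef_pos: [441.8, 112.5, 226.4]
tool_rot: [-1.573, 0.005, -1.527]
force: [-0.2, 0.6, -0.3]
width: -0.1
```

Run:
```python
from h import *
s=readout.read_state();print(s['eef_pos'],s['tool_rot'],s['clock'])
d=snap('wrist','w1.png');print(ray(d,320,200))
```

```text
[441.76301218 112.4892324  226.37690182] [-1.57335127  0.00512792 -1.52710751] 2.8167
(array([522.50636656, 115.87556569, 368.74211115]), array([-3.16256438e-01,  2.51072553e-04, -9.48716084e-01]))
```

View pics/w1.png

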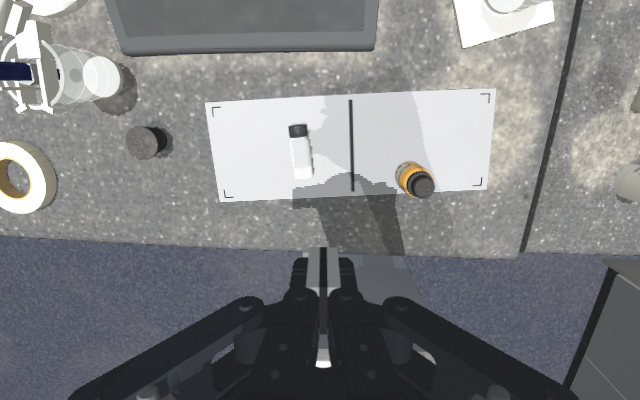

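Run:
```python
from h import *
d=snap('wrist');g=cv2.cvtColor(d['image'],cv2.COLOR_RGB2GRAY)
pts=[]
for v in range(104,187,3):
    r=g[v,340:364].astype(float);w=np.clip(np.median(r)-25-r,0,None)
    if w.sum()>0: pts.append(onz(d,340+(w*np.arange(24)).sum()/w.sum(),v,3)[:2])
pts=np.array(pts);l=cv2.fitLine(pts.astype(np.float32),cv2.DIST_HUBER,0,.01,.01).ravel();print('line',l, pts[0],pts[-1])
ends=[onz(d,*p,3)[:2].round(1) for p in((350.5,99.5),(352.5,191))];print(ends,'len',np.linalg.norm(ends[0]-ends[1]))
cv2.imwrite('pics/c2.png',cv2.resize(d['image'][95:205,270:450,::-1],None,fx=4.4,fy=4.4,interpolation=cv2.INTER_CUBIC))
t=snap('top')
for (wp,tp) in(((298,124),(315.2,234.9)),((304.5,179),(316.9,252.5))):
    print('tri',tri(ray(d,*wp),ray(t,*tp)),onz(d,*wp,14.2).round(1),onz(t,*tp,14.2).round(1))
```

```text
line [9.9543065e-01 9.5487192e-02 4.7067416e+02 8.3665276e+01] [511.08966949  87.51310071] [419.99244632  77.63348129]
[array([515.9,  85.2]), array([412.7,  75.8])] len 103.62721650222976
tri (array([487.48598836, 142.87047431,  -0.62384889]), np.float64(2.536766633639022)) [488.4 140.6  14.2] [486.9 144.   14.2]
tri (array([426.03080184, 134.63756823,   6.13398164]), np.float64(4.415314597456421)) [427.8 132.   14.2] [426.1 136.8  14.2]
```

View pics/c2.png

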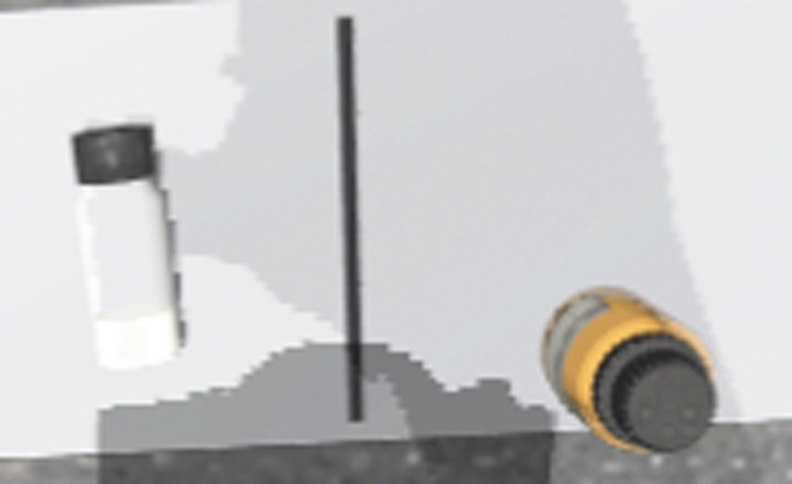

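Run:
```python
from h import *
d=snap('wrist')
f=lambda x,y,z:onz(d,270+(x+.5)/4.4-.5,95+(y+.5)/4.4-.5,z)[:2]
l1,l2=f(345,18,3),f(356,420,3)
a,b=f(112,128,14.2),f(139,365,14.2)
u=(l1-l2);L=np.linalg.norm(u);u/=L;n=np.array([-u[1],u[0]])
m=(a+b)/2;c=(l1+l2)/2
print('line',l1,l2,L,'ang',np.arctan2(u[1],u[0]));print('vial',a,b,np.linalg.norm(a-b),'ang',np.arctan2(*(a-b)[::-1]))
print('mid',m,'dist',(m-c)@n,'along',(m-c)@u,'edges',[(e-c)@n for e in(a,b)])
print('diam',np.linalg.norm(f(72,133,14)-f(152,124,14)),np.linalg.norm(f(98,367,14)-f(180,355,14)))
print('drop',f(630,405,63),'tcp px',proj(d,readout.read_state()['eef_pos']))
print('tip rays', [onz(d,*p,226) for p in((308,250),(340,250),(308,262))])
```

```text
line [515.87389021  83.9141016 ] [412.97266643  74.66944119] 103.3156599981768 ang 0.08959959697807454
vial [488.1180108  139.83847925] [428.82289469 132.18450924] 59.78707261092731 ang 0.12837278229455495
mid [458.47045274 136.01149425] dist 57.02485707357572 along -0.8536794949758422 edges [np.float64(58.18363430237739), np.float64(55.86607984477404)]
diam 19.672956099700404 21.28697059600549
drop [436.76522772  19.53968684] tcp px [325.37860886 263.97641141]
tip rays [array([448.12861366, 115.32309438, 226.        ]), array([448.74093717,  99.70666861, 226.        ]), array([441.49863211, 115.17221176, 226.        ])]
```

>>> {"method": "apply_moves", "body": {
  "commands": [
    [[-0.37,0.3,0.24,0,-0.27,0],[-0.37,0.5,0.24,0,-0.26,0],[0,0.6,0,0,0,0],[0,0.6,0,0,0,0],[0,0.6,0,0,0,0],[0,0.6,0,0,0,0],[0,0.6,0,0,0,0],[0,0,0,0,0,0]]
  ]
}}

```text
clock: 3.68
eef_pos: [463.0, 125.2, 71.0]
tool_rot: [-1.567, -0.002, -1.507]
force: [-0.4, -0.0, 0.3]
width: 0.2
```

Run:
```python
from h import *
s=readout.read_state();print(s['eef_pos'],s['tool_rot'],s['force'])
d=snap('wrist');p=proj(d,s['eef_pos']);print(p)
cv2.imwrite('pics/c3.png',cv2.resize(d['image'][60:320,140:500,::-1],None,fx=2.2,fy=2.2,interpolation=cv2.INTER_CUBIC))
```

```text
[462.96981244 125.18865454  71.03752445] [-1.56743305 -0.00246616 -1.50664795] [-0.41127579 -0.01836118  0.25751041]
[324.18729945 263.96912125]
```

View pics/c3.png

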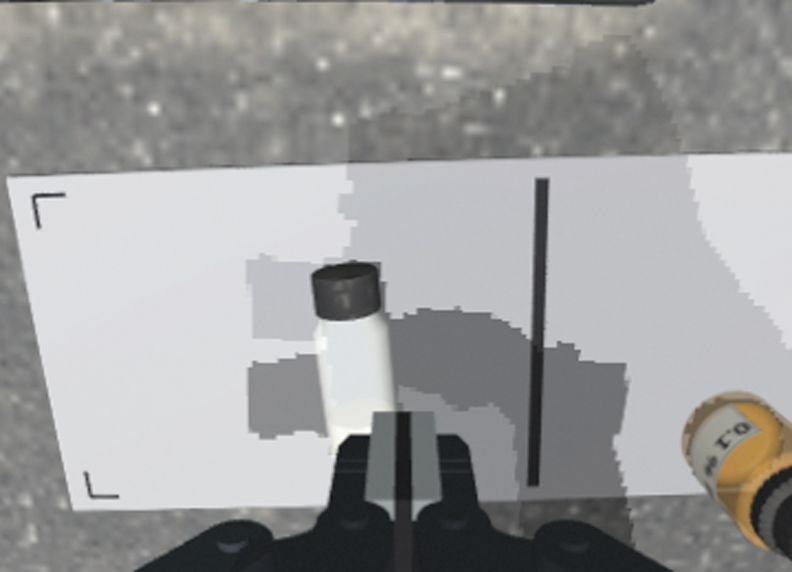

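Run:
```python
from h import *
d=snap('wrist')
f=lambda x,y,z:onz(d,140+(x+.5)/2.2-.5,60+(y+.5)/2.2-.5,z)[:2]
print('cap end',f(346,268,14.2),'neck mid',f(348,318,14.2),'line',f(542,178,3),f(533,486,3))
e=[f(312,275,14.2),f(380,266,14.2)];print(e,np.linalg.norm(e[0]-e[1]))
e=[f(319,370,14.2),f(391,370,14.2)];print(e)
```

```text
cap end [489.48241848 143.99266159] neck mid [474.1452407  142.78623179] line [517.80564456  87.7794179 ] [413.53879333  77.81008013]
[array([486.74433444, 153.84001494]), array([490.70852423, 134.13544062])] 20.099379337933804
[array([456.81988677, 150.96263047]), array([458.2275696 , 129.01311757])]
```

>>> {"method": "apply_moves", "body": {
  "commands": [
    [[-0.25,0,-0.05,0,-0.25,0],[-0.2,0,-0.05,0,0,0],[0,0.4,0,0,0,0],[0,0.2,0,0,0,0],[0,0,0,0,0,0]]
  ]
}}

```text
clock: 4.2
eef_pos: [464.2, 147.7, 56.5]
tool_rot: [-1.55, 0.003, -1.483]
force: [0.3, -0.5, -0.2]
width: 0.1
```

>>> {"method": "apply_moves", "body": {
  "commands": [
    [[0.05,0.3,-0.13,-0.2,0,0],[0.03,0.2,0,0,0,0],[0,0.1,0,0,0,0],[0,0.05,0,0,0,0],[0,0.03,0,0,0,0],[0,0,0,0,0,0]]
  ]
}}

```text
clock: 4.7
eef_pos: [460.0, 144.9, 28.5]
tool_rot: [-1.566, 0.004, -1.483]
force: [0.3, 0.4, 0.5]
width: 0.1
```

>>> {"method": "apply_moves", "body": {
  "commands": [
    [[0,0.04,0,0,0,0],[0,0.03,0,0,0,0],[0,0.03,0,0,0,0]]
  ]
}}

```text
clock: 4.95
eef_pos: [460.4, 144.7, 25.0]
tool_rot: [-1.565, 0.004, -1.483]
force: [-3.6, -0.6, 22.8]
width: -0.2
```

>>> {"method": "apply_moves", "body": {
  "commands": [
    [[0.1,-0.005,0,0,0,0],[0.15,0.0,0,0,0,0],[0.15,0.0,0,0,0,0]]
  ]
}}

```text
clock: 5.2
eef_pos: [462.1, 129.9, 26.0]
tool_rot: [-1.564, 0.005, -1.48]
force: [-0.2, 1.0, -0.0]
width: 0.2
```

Run:
```python
from h import *
s=readout.read_state();print(s['eef_pos'],s['force'])
d=snap('wrist')
cv2.imwrite('pics/c4.png',cv2.resize(d['image'][60:320,140:500,::-1],None,fx=2.2,fy=2.2,interpolation=cv2.INTER_CUBIC))
```

```text
[462.14344539 129.93796874  25.96593558] [-0.17429241  0.9828741  -0.0129183 ]
```

View pics/c4.png

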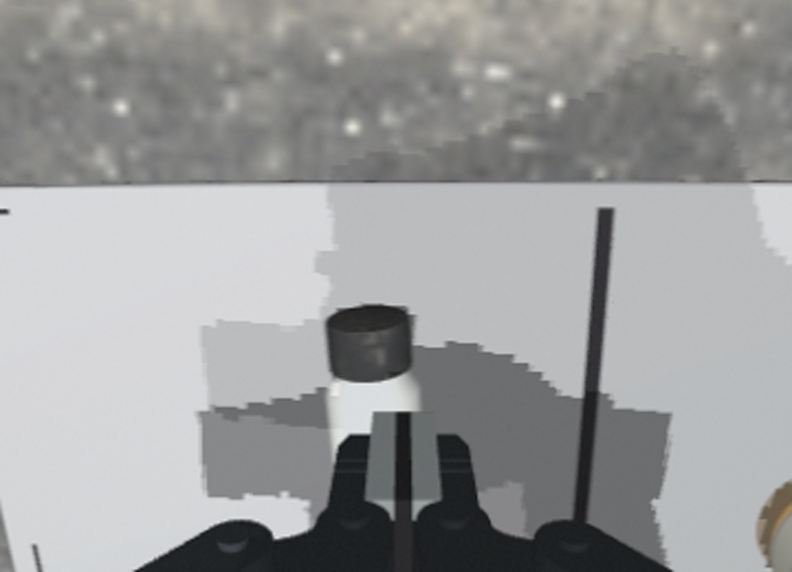

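```bash
cat > m.py <<'E'
from h import *
s=readout.read_state();d=snap('wrist');g=cv2.cvtColor(d['image'],cv2.COLOR_RGB2GRAY)
m=(g<80).astype(np.uint8);n,lab,st,ce=cv2.connectedComponentsWithStats(m)
for i in range(1,n):
    x,y,w,h,a=st[i]
    if 100<x<420 and y>90 and y+h<330 and a>150 and w<45 and h<60:
        c0=onz(d,x+w/2-.5,y+h/2-.5,14.2); e=[onz(d,x-.5,y+h/2,14.2),onz(d,x+w-.5,y+h/2,14.2)]
        print('cap?',st[i],c0.round(1),'diam',np.linalg.norm(e[0]-e[1]).round(1),'TCP',s['eef_pos'].round(1)); 
        # nearest line edge: scan right for dark narrow stripe on rows beside the cap
        P=[]
        for v in range(y-8,y+h+40,2):
            r=g[v,x+w+25:x+w+140].astype(int)
            if len(r)<10: continue
            k=int(r.argmin())
            if r[k]<80: P.append(onz(d,x+w+25+k,v,3)[:2])
        if len(P)>5:
            vx,vy,px,py=cv2.fitLine(np.array(P,np.float32),cv2.DIST_HUBER,0,.01,.01).ravel()
            print('line ang',np.arctan2(vy/vx,1),'y at capx',py+(c0[0]-px)*vy/vx,'dist',((c0[1]-py)*vx-(c0[0]-px)*vy)*np.sign(vx))
E
python3 m.py
```

```text
cap? [ 284  199   39   34 1089] [482.4 140.7  14.2] diam 19.9 TCP [462.2 128.1  25.9]
line ang 0.05792291 y at capx 85.5144116044059 dist 55.11346758116728
```

>>> {"method": "apply_moves", "body": {
  "commands": [
    [[0,-0.15,0,0,0,0],[-0.3,0,-0.05,0,0,0],[-0.2,0,0,0,0,0],[0,0.08,0,0,0,0],[0,0,0,0,0,0]]
  ]
}}

```text
clock: 5.72
eef_pos: [458.8, 148.4, 29.6]
tool_rot: [-1.564, 0.004, -1.485]
force: [-0.1, 0.2, -0.2]
width: -0.1
```

>>> {"method": "apply_moves", "body": {
  "commands": [
    [[0.1,0.08,0,0,0,0],[0,0.03,0,0,0,0],[0,0.01,0,0,0,0]]
  ]
}}

```text
clock: 5.97
eef_pos: [459.5, 144.1, 24.9]
tool_rot: [-1.563, 0.004, -1.484]
force: [-1.9, 1.1, 15.8]
width: -0.2
```

>>> {"method": "apply_moves", "body": {
  "commands": [
    [[0.1,0.01,0,0,0,0],[0.15,0.01,0,0,0,0]]
  ]
}}

```text
clock: 6.13
eef_pos: [460.8, 135.1, 25.3]
tool_rot: [-1.562, 0.006, -1.483]
force: [-0.7, -0.4, 7.7]
width: -0.3
```

>>> {"method": "apply_moves", "body": {
  "commands": [
    [[0.15,0.015,0,0,0,0],[0.15,0.015,0,0,0,0]]
  ]
}}

```text
clock: 6.3
eef_pos: [462.7, 122.6, 25.2]
tool_rot: [-1.559, 0.006, -1.483]
force: [-1.1, 0.6, 8.7]
width: -0.2
```

>>> {"method": "apply_moves", "body": {
  "commands": [
    [[0.15,0.015,0,0,0,0],[0,0,0,0,0,0]]
  ]
}}

```text
clock: 6.47
eef_pos: [464.0, 114.2, 25.4]
tool_rot: [-1.558, 0.005, -1.485]
force: [0.3, 0.0, 0.4]
width: -0.1
```

```bash
python3 m.py
```

```text
cap? [ 285  198   40   35 1186] [484.8 126.   14.2] diam 20.3 TCP [464.  114.2  25.4]
line ang 0.07136983 y at capx 85.47975082592998 dist 40.38155643540949
```

>>> {"method": "apply_moves", "body": {
  "commands": [
    [[0,-0.15,0,-0.15,0,0],[-0.25,0,0.02,0,0,0],[-0.17,0,0,0,0,0],[0,0.08,0,0,0,0],[0,0.06,0,0,0,0]]
  ]
}}

```text
clock: 6.93
eef_pos: [462.8, 133.4, 24.7]
tool_rot: [-1.572, 0.006, -1.486]
force: [0.1, -0.6, 1.0]
width: 0.1
```

>>> {"method": "apply_moves", "body": {
  "commands": [
    [[0.1,0.0,0,0,0,0],[0.15,0.015,0,0,0,0]]
  ]
}}

```text
clock: 7.1
eef_pos: [463.9, 127.6, 24.5]
tool_rot: [-1.57, 0.009, -1.48]
force: [-4.7, 4.8, 30.7]
width: -0.3
```

>>> {"method": "apply_moves", "body": {
  "commands": [
    [[0.15,0.015,0,0,0,0],[0.15,0.015,0,0,0,0]]
  ]
}}

```text
clock: 7.27
eef_pos: [465.2, 117.9, 25.3]
tool_rot: [-1.567, 0.012, -1.476]
force: [-1.6, -0.9, 8.4]
width: -0.1
```

>>> {"method": "apply_moves", "body": {
  "commands": [
    [[0.15,0.015,0,0,0,0],[0,0,0,0,0,0]]
  ]
}}

```text
clock: 7.43
eef_pos: [466.1, 110.9, 25.5]
tool_rot: [-1.565, 0.011, -1.476]
force: [0.1, 0.7, 0.2]
width: -0.2
```

```bash
python3 m.py
```

```text
cap? [ 300  200   39   36 1159] [486.2 115.5  14.2] diam 19.9 TCP [466.1 110.9  25.5]
line ang 0.11205071 y at capx 86.10905020975804 dist 29.241975471034962
```

>>> {"method": "apply_moves", "body": {
  "commands": [
    [[0.03,0.02,-0.05,0,0,0],[0.15,0.015,-0.02,0,0,0],[0.15,0.015,0,0,0,0]]
  ]
}}

```text
clock: 7.73
eef_pos: [467.8, 101.2, 25.1]
tool_rot: [-1.557, 0.015, -1.472]
force: [-2.0, 0.6, 13.6]
width: -0.1
```

```bash
python3 m.py
```

```text
cap? [ 291  202   39   34 1100] [486.9 110.5  14.2] diam 19.9 TCP [467.8 101.2  25.1]
line ang 0.11222539 y at capx 85.53044362117619 dist 24.776171913570654
```

>>> {"method": "apply_moves", "body": {
  "commands": [
    [[0,-0.18,0,-0.15,0,-0.17],[-0.25,0,-0.04,0,0,0],[-0.12,0,0,0,0,0],[0,0.1,0,0,0,0],[0,0.03,0,0,0,0]]
  ]
}}

```text
clock: 8.2
eef_pos: [463.2, 116.0, 25.4]
tool_rot: [-1.571, -0.001, -1.473]
force: [-0.5, -0.8, -0.2]
width: 0.6
```

>>> {"method": "apply_moves", "body": {
  "commands": [
    [[0.08,0.005,0,0,0,0],[0.15,0.015,0,0,0,0]]
  ]
}}

```text
clock: 8.37
eef_pos: [464.1, 109.7, 24.4]
tool_rot: [-1.57, 0.002, -1.468]
force: [-4.4, 4.6, 32.3]
width: 0.0
```

>>> {"method": "apply_moves", "body": {
  "commands": [
    [[0.15,0.015,0,0,0,0],[0.15,0.02,0,0,0,0]]
  ]
}}

```text
clock: 8.53
eef_pos: [465.6, 99.2, 25.2]
tool_rot: [-1.568, 0.003, -1.465]
force: [-0.9, 0.1, 12.2]
width: -0.1
```

>>> {"method": "apply_moves", "body": {
  "commands": [
    [[0.15,0.015,0,0,0,0],[0,0,0,0,0,0]]
  ]
}}

```text
clock: 8.7
eef_pos: [466.7, 91.4, 25.6]
tool_rot: [-1.566, 0.003, -1.466]
force: [0.6, -0.4, 0.5]
width: -0.2
```

```bash
python3 m.py
```

>>> {"method": "apply_moves", "body": {
  "commands": [
    [[0,-0.3,0,0,0,0],[0,-0.6,0,0,-0.0,0],[0,-0.8,-0.5,0,0,0],[0,-0.8,-0.5,0,0,0],[0,-0.8,0,0,0,0],[0,0,0,0,0,0]]
  ]
}}

```text
clock: 9.25
eef_pos: [421.9, 85.8, 157.7]
tool_rot: [-1.577, 0.002, -1.466]
force: [0.9, 1.3, 0.2]
width: -0.0
```

Run:
```python
from h import *
s=readout.read_state();print(s['eef_pos'],s['tool_rot'])
d=snap('wrist')
cv2.imwrite('pics/c5.png',cv2.resize(d['image'][80:280,220:440,::-1],None,fx=3,fy=3,interpolation=cv2.INTER_CUBIC))
```

```text
[421.94200706  85.75952803 157.67232609] [-1.57680019e+00  1.57608545e-03 -1.46630891e+00]
```

View pics/c5.png

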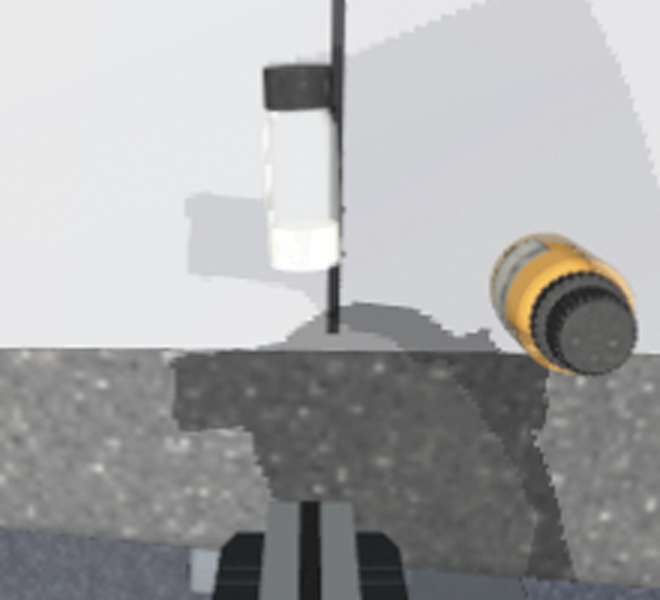

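```bash
cat > q.py <<'E'
from h import *
import sys
d=snap('wrist')
def rel(x0,y0,s,l1,l2,a,b):
    f=lambda p,z:onz(d,x0+(p[0]+.5)/s-.5,y0+(p[1]+.5)/s-.5,z)[:2]
    l1,l2,a,b=f(l1,3),f(l2,3),f(a,14.2),f(b,14.2)
    u=(l1-l2)/np.linalg.norm(l1-l2);n=np.array([-u[1],u[0]]);m=(a+b)/2
    print('line',l1,l2,np.arctan2(u[1],u[0]),'vial',a,b,np.linalg.norm(a-b),np.arctan2(*(a-b)[::-1]),'mid',m,'dist',(m-l2)@n,'along from l2',(m-l2)@u)
E
python3 -c "
from q import *
rel(220,80,3,(338,1),(333,332),(297,70),(304,266))"
```

```text
line [510.95033735  87.29753453] [412.30417261  77.68104355] 0.09717763323772352 vial [491.08777235  96.92302301] [435.23479219  89.19099016] 56.38563402235847 0.13756114579366283 mid [463.16128227  93.05700658] dist 10.369020097335001 along from l2 52.109013274734366
```

>>> {"method": "apply_moves", "body": {
  "commands": [
    [[-0.15,0.3,0.6,0,0,0],[-0.15,0.5,0.6,0,0,0],[0,0.6,0,0,0,0],[0,0.6,0,0,0,0],[0,0.5,0,0,0,0],[0,0,0,0,0,0]]
  ]
}}

```text
clock: 9.85
eef_pos: [466.0, 101.0, 43.7]
tool_rot: [-1.587, -0.001, -1.468]
force: [-1.1, -0.3, -0.7]
width: 0.4
```

>>> {"method": "apply_moves", "body": {
  "commands": [
    [[0,0.2,0,0.18,0,0],[0,0.15,0,0,0,0],[0,0.07,0,0,0,0],[0,0.03,0,0,0,0]]
  ]
}}

```text
clock: 10.18
eef_pos: [464.5, 101.5, 24.3]
tool_rot: [-1.576, -0.002, -1.466]
force: [-6.6, 1.7, 31.1]
width: 0.3
```

>>> {"method": "apply_moves", "body": {
  "commands": [
    [[0.1,0.0,0,0,0.2,0],[0.15,0.01,0,0,0.25,0]]
  ]
}}

```text
clock: 10.35
eef_pos: [465.8, 93.8, 25.9]
tool_rot: [-1.575, -0.001, -1.503]
force: [1.3, -0.5, -0.0]
width: -0.2
```

>>> {"method": "apply_moves", "body": {
  "commands": [
    [[0.12,0.02,0,0,0.25,0],[0.08,0.015,0,0,0.15,0]]
  ]
}}

```text
clock: 10.52
eef_pos: [467.1, 84.8, 25.3]
tool_rot: [-1.573, -0.001, -1.542]
force: [-1.0, -0.2, 5.2]
width: -0.1
```

>>> {"method": "apply_moves", "body": {
  "commands": [
    [[0,-0.3,0,0,0,0],[0,-0.6,0,0,-0.4,0],[0,-0.8,-0.5,0,-0.4,0],[0,-0.8,-0.5,0,0,0],[0,-0.8,0,0,0,0],[0,0,0,0,0,0]]
  ]
}}

```text
clock: 11.02
eef_pos: [425.7, 77.6, 159.8]
tool_rot: [-1.58, -0.004, -1.477]
force: [1.1, -0.6, 0.1]
width: 0.3
```

Run:
```python
from h import *
s=readout.read_state();print(s['eef_pos'],s['tool_rot'])
d=snap('wrist')
cv2.imwrite('pics/c6.png',cv2.resize(d['image'][80:220,240:420,::-1],None,fx=4,fy=4,interpolation=cv2.INTER_CUBIC))
```

```text
[425.72748588  77.62275524 159.7757726 ] [-1.57991414 -0.00352805 -1.47735013]
```

View pics/c6.png

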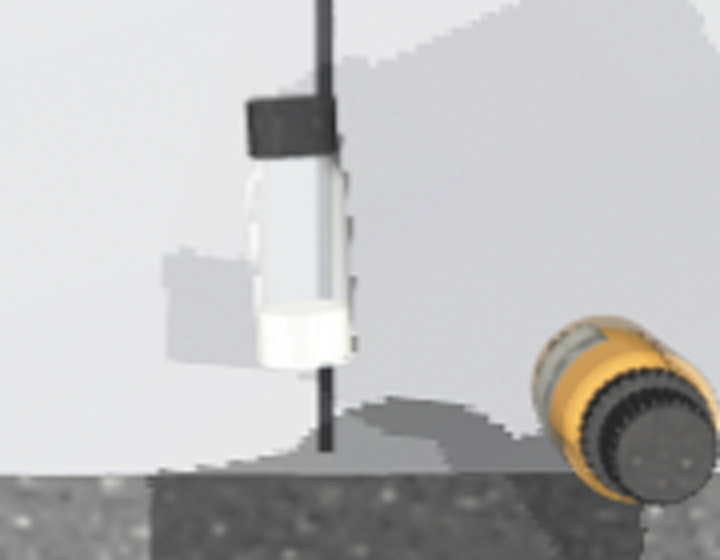

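```bash
python3 -c "
from q import *
rel(240,80,4,(324,1),(326,450),(292,101),(304.5,364))"
```

```text
line [513.56829961  87.27071729] [412.31400737  77.53302985] 0.09587576116079742 vial [492.55176528  92.13167197] [435.66576334  84.52983829] 57.39168137419799 0.13284572128187766 mid [464.10876431  88.33075513] dist 5.789878661537298 along from l2 52.59054119673626
```

>>> {"method": "apply_moves", "body": {
  "commands": [
    [[-0.16,0.3,0.63,0,0,0],[-0.16,0.5,0.63,0,0,0],[0,0.6,0,0,0,0],[0,0.6,0,0,0,0],[0,0.5,0,0,0,0],[0,0,0,0,0,0]]
  ]
}}

```text
clock: 11.62
eef_pos: [473.3, 91.4, 46.5]
tool_rot: [-1.589, -0.007, -1.483]
force: [-0.5, -0.1, 0.2]
width: -0.5
```

>>> {"method": "apply_moves", "body": {
  "commands": [
    [[-0.04,0.2,0,0.2,0,0.08],[0,0.15,0,0,0,0],[0,0.07,0,0,0,0],[0,0.05,0,0,0,0],[0,0.02,0,0,0,0]]
  ]
}}

```text
clock: 12.03
eef_pos: [471.3, 91.8, 25.1]
tool_rot: [-1.578, -0.002, -1.484]
force: [-2.5, -0.4, 14.0]
width: 0.1
```

Good contact. Travel about 11–12 mm, turning slightly.

>>> {"method": "apply_moves", "body": {
  "commands": [
    [[0.08,0.01,0,0,0.2,0],[0.12,0.015,0,0,0.2,0]]
  ]
}}

```text
clock: 12.2
eef_pos: [472.8, 84.9, 25.9]
tool_rot: [-1.576, -0.002, -1.518]
force: [0.6, -0.3, 0.8]
width: 0.1
```

>>> {"method": "apply_moves", "body": {
  "commands": [
    [[0.03,0.025,0,0,0,0],[0.1,0.02,0,0,0.2,0]]
  ]
}}

```text
clock: 12.37
eef_pos: [473.9, 79.0, 25.2]
tool_rot: [-1.574, -0.002, -1.538]
force: [-1.1, 0.4, 7.7]
width: -0.0
```

>>> {"method": "apply_moves", "body": {
  "commands": [
    [[0,-0.3,0,0,0,0],[0,-0.6,0,0,-0.4,0],[0,-0.8,-0.5,0,-0.4,0],[0,-0.8,-0.5,0,0,0],[0,-0.8,0,0,0,0],[0,0,0,0,0,0]]
  ]
}}

```text
clock: 12.87
eef_pos: [433.2, 73.0, 160.7]
tool_rot: [-1.578, -0.004, -1.47]
force: [1.1, 0.6, -0.5]
width: -0.1
```

Run:
```python
from h import *
s=readout.read_state();print(s['eef_pos'],s['tool_rot'])
d=snap('wrist')
cv2.imwrite('pics/c7.png',cv2.resize(d['image'][80:220,240:420,::-1],None,fx=4,fy=4,interpolation=cv2.INTER_CUBIC))
```

```text
[433.22866115  73.03673881 160.65796888] [-1.57764687 -0.0039056  -1.47024989]
```

View pics/c7.png

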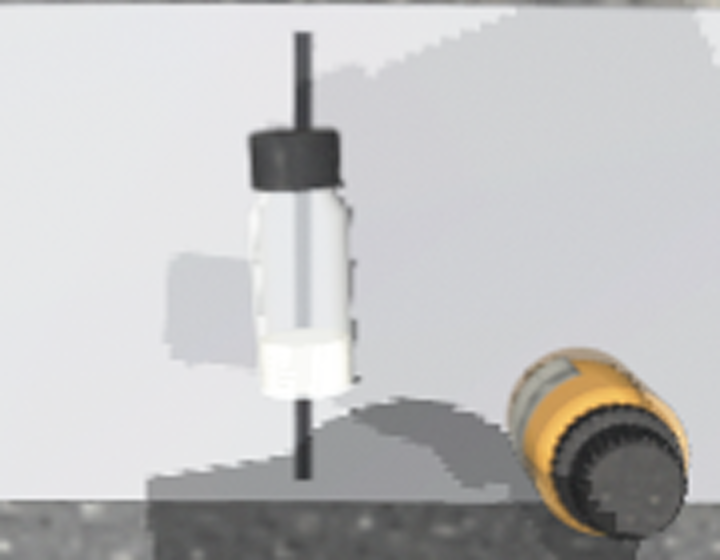

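```bash
python3 -c "
from q import *
rel(240,80,4,(302.5,33),(304,479),(294.5,132),(307,395))"
```

```text
line [514.35296468  87.33681651] [412.10976414  77.41315686] 0.09675628837916751 vial [493.91816536  86.9344692 ] [436.11542403  78.77865585] 58.37528754308832 0.14017202960635805 mid [465.01679469  82.85656253] dist 0.30684120665580306 along from l2 53.18543405930545
```

```bash
python3 -c "
from cell import finish_job
print(finish_job())"
```

```text
the job is handed in; nothing more can be done
None
```

The vial now lies along the dark line with the line under its middle, and I handed the job in at about 13 s of the 48 s allowed. I rolled it about 57 mm with the closed fingertips, in several short strokes over its top. I lifted the arm clear to about 160 mm before handing in.

- **Position:** the last wrist picture puts the vial's middle 0.3 mm from the line. It is also 1.2 mm from the line's midpoint, measured along the line. The measured vial length was 58.4 mm and the measured line length 102.7 mm, against the true 58 mm and 104 mm.
- **Angle:** the vial is still about 0.043 rad (2.5°) off parallel to the line. It started about that far off. I tried to turn it on the last two strokes, without effect, and left it.
- **Forces:** fingertip force on the vial stayed at or below about 32 N in the readings.
- **Lost contact:** contact was lost for a moment in a few strokes, so I repeated or continued them.
- **Top camera:** the first top-view estimate of the vial differed from the wrist view by 2 to 5 mm, and the two-view heights came out at -1 and 6 mm instead of 14 mm. I relied on the wrist camera for vial-to-line distances and took the vial's height from the text; the fingertips met its top at about 25 mm, as expected.
- **Other objects:** the dropper bottle was still standing in the last picture. The force readings showed no contact with anything but the vial. I took no closing picture of the objects farther away.

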